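# Make room for one more tin behind the ratchet shelf stop

### The job

Make room in the row of storage tins for the one standing out in front: press down the release pad on the sliding shelf stop and, keeping it pressed, push the stop back along its rail as far as it goes. Then push the loose tin straight into the opening beside the others until its back meets the rail, and push the stop up snugly against the row so that it holds all three tins upright. Do it all by pressing and pushing, gently: pick nothing up, knock nothing over, and leave the other things on the shelf where they are.

Things in the scene. Friction and masses are not known exactly. Their poses are not given: they have to be found in the camera images.
- rail: Aluminium shelf rail screwed to the shelf; place and yaw vary. Origin at shelf level on the centre line of its upright web (10 mm thick, 50 mm high, along its y axis from -124 to +196 mm). Tins stand on the shelf on the web's -x side (robot side), backs against it. A bracket 62 mm high at y 181 to 195 mm ends the stop's travel.
- fixed_face (a point): Inner face of the rail's fixed white end plate (6 mm thick, 88 mm high, reaching 70 mm forward of the web's centre line), at rail x -40, y -120 mm, 45 mm above the shelf. Axes as the rail's. Tins packed against it have their centres at rail y -90, -30 and +30 mm and their fronts 11 mm proud of the plate.
- tin_home (a point): Point on the shelf where the loose tin's origin ends up when it is home and the row is packed: rail x -43, y +30 mm. Axes as the rail's; the tin goes in along +x.
- stop (a joint): Slide of the stop along the rail (m), 0 to 0.100, growing to the rail's +y (opening). Bay width = 130 mm + this value; three tins fill it at 0.050. Closing (-y) clicks over teeth of 8 mm pitch, 3 to 7 N; opening is locked, save up to 8 mm of play, unless the release is pressed, then about 2 N plus 8 N s/m of drag. It stays where left.
- release (a joint): Travel of the release pad (m), 0 up to 0.009 fully down; it springs back when let go (it may sit 3 mm low where the pawl rides on a tooth). About 2 N starts it and 6 N bottoms it; the ratchet is free once it is 4 mm down; best held 6 to 9 mm down.
- pad_top (a point): Centre of the top of the black ribbed release pad (42 x 42 mm) on the stop, 80 mm above the shelf when up, open from above. Axes as the rail's. It lies 37 mm to +y of the jaw plate's inner face and 2 mm behind the web's centre line. The grey saddle under it is 66 mm high.
- thumb_wall (a point): Middle of the top edge of the grey thumb wall at the pad's outer (+y) end, part of the stop: 7 mm thick (y), 44 mm wide (x), top 94 mm above the shelf, 14 mm over the raised pad. Its inner face is 24 mm to +y of pad_top. With the pad held down, push this wall to +y to open the stop; its outer side can be pushed too.
- stop_face (a point): On the inner face of the stop's upright white jaw plate (5 mm thick towards +y, from 4 to 88 mm above the shelf, from 30 mm in front of this point to the carriage): 45 mm above the shelf, 40 mm in front of the web's centre line. Axes as the rail's. The plate's outer face can be pushed to -y; the grey carriage begins 21 mm behind this point.
- tin_a: Rectangular metal storage tin with a slip lid, 76 mm deep (its x) x 60 mm wide (its y) x 88 mm high, about 0.26 kg. Origin: centre of its underside. Stands in the bay next to the fixed end plate.
- tin_b: A second tin of the same size, in the bay beside tin_a on its +y side.
- tin_c: A third tin of the same size, the loose one: it stands on the shelf 100 to 125 mm in front of the row, roughly square to the rail and already opposite the opening that the stop uncovers.
- jar: Empty glass jar with a steel screw lid, 68 mm across, 96 mm high, standing in front of the rail to one side of the loose tin. Origin: centre of its underside. Leave alone.
- clothes_peg: Red plastic clothes peg lying flat, 75 x 20 x 10 mm. Origin: centre of its underside. Leave alone.
- tray: Shallow aluminium tray, 150 x 220 x 18 mm, well to the left of the rail. Origin: centre of its underside. Leave alone.
- brush: Yellow silicone brush, 160 mm long, lying in the tray. Leave alone.
- torch: Black pocket torch, 150 mm long, 34 mm thick, lying to the right. Leave alone.
- clock: Small white alarm clock, 85 mm wide, 75 mm high, standing to the right. Leave alone.
Not all that is in view belongs to the job. Leave any brown or purple look-alike of the tin_c alone.

How it is judged:
By the outcome, as a careful person would: the job done as asked, in the order asked, and still so for the second after the job is handed in, with the robot touching nothing.
It also fails if it takes over 54 s, if anything falls off the work surface, if the arm or the gripper's body presses on something with over 40 N, if the wrist force passes 120 N, or if a joint passes its speed limit or range.

### The arm

A 6-joint arm with a two-finger parallel gripper is mounted at the origin on the work surface. World frame = base frame: x ahead of the robot, y to its left, z up, the work surface at z = 0. Lengths are in m, angles in rad, forces in N, time in s.
With the tool pointing down it reaches from about 0.35 to 0.925 m from the base axis. Payload 6.4 kg.
Tool frame: the origin (TCP) lies midway between the tips of the shut fingers; the grasp point (between the pads) lies 19 mm behind it; z points along the fingers, y is the direction in which the jaws open and shut (so a half turn about z gives the same grasp; the last joint's range is limited). The gripper opens to 85 mm and grips with 20 to 120 N. Pads are 22 mm wide; open, the fingers measure 114 mm over their backs; the gripper's body (76 mm by 85 mm) begins 54 mm behind the grasp point. The pads swing forward as they close: fully open they stand 13 mm farther back than shut.
Start: joints at [-1.315, 0.245, 1.558, -0, 1.339, -0.174], TCP at [0.271, -0.591, 0.231] pointing down, gripper open.
Joint ranges: [-3.13, 3.13], [-1.02, 2.26], [0.13, 2.54], [-0.95, 4.09], [0.21, 2.88], [-2.74, 2.74]. Speed limits (rad/s): [2.57, 2.57, 3.14, 3.14, 3.14, 3.14].

### API

Orientations are given as a rotation vector (axis times angle).
In Python, from plant import arm gives the robot as it stands.
- The arm moves only by the tool carry_out, never from a script. Its argument "rows" is a list of rows, each an object of numbers: "x", "y", "z": the shift along the tool's x, y, z in mm; "ax", "ay", "az": the turn, a rotation vector about the tool's x, y, z in degrees. In form: [{"x": .., "y": .., "z": .., "ax": .., "ay": .., "az": ..}, ...]. A call has 1 to 12 rows; each row shifts and turns the commanded pose from where the row before left it, along the tool's axes as they then stand; what a row does not reach is not made up. A row lasts 1/8 s, in which the tool goes at most 62.5 mm and 10.7 degrees, less where a joint would pass 70% of its speed; a pose out of reach is approached as far as the arm can. A call with a gripper value outside its range is refused whole. "hand" is the finger opening in mm, from 0 to 85.4, set as the call begins (left out, the last holds). The fingers move at their own pace and stop on an object; "force" is the grip in N (left out, the last holds). Time passes only in rows, so rows that do not move let the fingers close. It gives the time, the measured TCP pose, the force and the opening at its end, in the units of the state.
- arm.observe(): the state, without advancing time (a new reading comes with each control period).
- arm.camera(name): name is "scene" or "top"; returns the picture (480x640x3 uint8, red, green, blue); there is no depth.
- arm.camera_params(name): a dict with "fx", "fy", "cx", "cy" (pixels), "k1" (the pictures are not rectified: a ray, as slopes to the right and down, at radius r is drawn at 1 + k1 r^2 times it, then the intrinsics apply), "cam_to_world" (4x4, takes a point from camera to world coordinates). Camera axes: x right, y up, looking along -z (the intrinsics and any distortion apply to the point x, -y, -z); pixel columns grow to the right and rows downward; lengths in m; the calibration is good to about 2 mm. A picture is of the moment at which its call begins. camera_params takes no time and is no camera call.
- arm.hand_in(): hands the job in, once; it reports no verdict.
The state is a dict: "t": time; "joint_positions": joint angles; "dq": joint speeds; "tau": joint torques, N m; "position": TCP position; "tool_rot": TCP orientation; "contact_force": force on the tool from outside, world axes, zero at the start; "ft_torque": the same for the moment, N m; "finger_gap": opening from 0.0 (shut) to 1.0 (fully open).
Only numpy, scipy, OpenCV 4.12 (cv2) and the standard library are available. Lean on these libraries where they do the work, as an engineer would, in place of code of your own. Each camera call takes 0.05 s, during which the arm holds its last target. There are 200 camera calls.

## Working session

There is one attempt and no reset: what is moved stays moved. The work goes in short steps, Python scripts to look and compute and a tool call to move; the robot and the scene stay as the last step left them, time stands still between calls to the robot, and variables do not carry over. Pictures are saved under pics/ and viewed, about 8 in all and at most 12, crops included, and the job is handed in when it is done.

Besides the shell and the picture viewer there is one more tool, called after "Call:" in YAML: its name, and indented under it one key for each argument. carry_out: Moves the arm, as the interface text tells. Its arguments: {"type":"object","properties":{"rows":{"type":"array","items":{"type":"object","properties":{"x":{"type":"number"},"y":{"type":"number"},"z":{"type":"number"},"ax":{"type":"number"},"ay":{"type":"number"},"az":{"type":"number"}}}},"hand":{"type":"number"},"force":{"type":"number"}},"required":["rows"]}

```bash
mkdir -p pics
cat > h.py <<'E'
import numpy as np, cv2
from plant import arm
def snap(name,fn,crop=None,s=1):
    im=arm.camera(name)[:,:,::-1].copy()
    cv2.imwrite(f'pics/{fn}_full.png',im)
    if crop: u0,v0,u1,v1=crop; im=im[v0:v1,u0:u1]
    cv2.imwrite(f'pics/{fn}.png',cv2.resize(im,None,fx=s,fy=s,interpolation=cv2.INTER_CUBIC))
def ray(name,u,v):
    p=arm.camera_params(name); d=np.array([(u-p['cx'])/p['fx'],(v-p['cy'])/p['fy']])
    a=d.copy()
    for _ in range(20): a=d/(1+p['k1']*(a@a))
    T=np.array(p['cam_to_world']); return T[:3,3],T[:3,:3]@np.array([a[0],-a[1],-1])
def at(name,u,v,z):
    o,d=ray(name,u,v); return (o+d*(z-o[2])/d[2])
def proj(name,P):
    p=arm.camera_params(name);T=np.array(p['cam_to_world'])
    c=T[:3,:3].T@(np.array(P)-T[:3,3]); a=np.array([c[0],-c[1]])/-c[2]
    a=a*(1+p['k1']*(a@a)); return a[0]*p['fx']+p['cx'],a[1]*p['fy']+p['cy']
E
python3 - <<'E'
from h import *
snap('scene','s0');snap('top','t0')
for n in('scene','top'):
    p=arm.camera_params(n);print(n,p['fx'],p['k1'],np.round(p['cam_to_world'],3).tolist())
print(arm.observe())
E
```

```text
scene 475.2695911154175 -0.05897313559510867 [[0.037, -0.546, 0.837, 1.509], [0.999, 0.015, -0.034, -0.073], [0.006, 0.838, 0.546, 0.72], [0.0, 0.0, 0.0, 1.0]]
top 485.17052582055203 -0.03865600156032232 [[0.005, 0.987, -0.159, 0.363], [-1.0, 0.004, -0.006, -0.022], [-0.005, 0.159, 0.987, 1.114], [0.0, 0.0, 0.0, 1.0]]
{'t': 0.1, 'joint_positions': array([-1.31507809e+00,  2.45737038e-01,  1.55888650e+00, -1.81559623e-05,
        1.33866811e+00, -1.74114172e-01]), 'dq': array([ 0.00051302,  0.00049988, -0.00257267,  0.00260466, -0.00132928,
       -0.00124217]), 'tau': array([-8.14483556e-04, -4.30673790e+01, -3.27129829e+01, -2.41596217e-04,
        2.83789785e-03,  2.69470036e-05]), 'position': array([ 0.27073394, -0.5903948 ,  0.23029812]), 'tool_rot': array([-3.06765878e+00, -6.69638073e-01,  1.36513581e-04]), 'contact_force': array([ 0.15184071, -0.53764   ,  0.13731326]), 'ft_torque': array([ 0.04196896,  0.01773584, -0.00025348]), 'finger_gap': 0.9982761370472022}
```

View pics/s0.png

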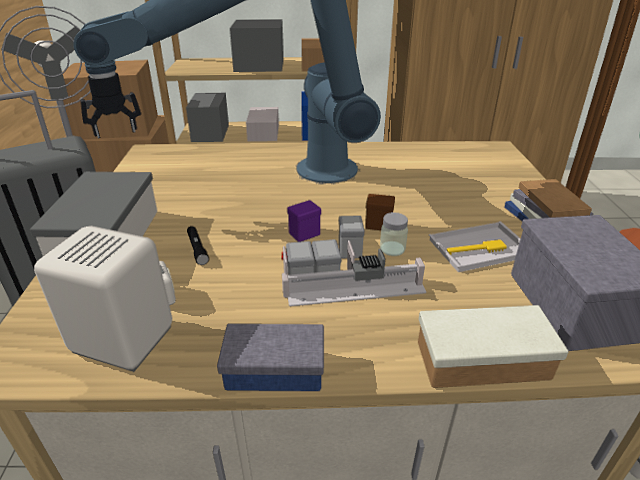

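View pics/t0.png

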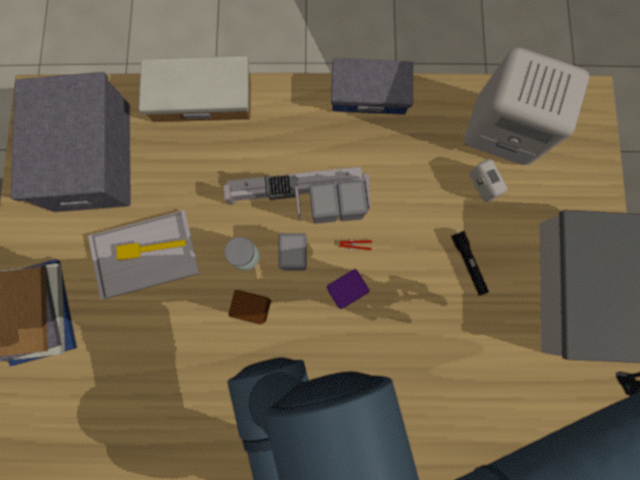

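The scene view shows the row at about (312,257), the loose tin at (350,230) and the pad at (370,260). In the top view the rail runs from (225,190) to (368,175), the pad is at (280,187), the loose tin at (292,250) and the jar at (240,250). I'll enlarge the rail area next.

Run:
```python
import cv2
a=cv2.imread('pics/t0_full.png')[155:280,215:380];b=cv2.imread('pics/s0_full.png')[195:310,270:435]
a=cv2.resize(a,None,fx=4.8,fy=4.8,interpolation=cv2.INTER_CUBIC)
b=cv2.resize(b,None,fx=4.8,fy=4.8,interpolation=cv2.INTER_CUBIC)
cv2.imwrite('pics/t0c.png',a);cv2.imwrite('pics/s0c.png',b)
```

```text
(no output)
```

View pics/t0c.png

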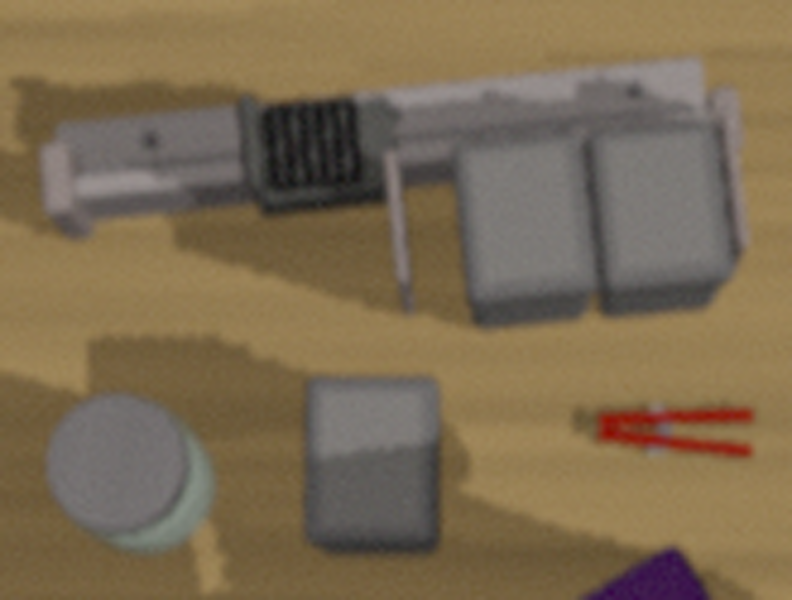

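View pics/s0c.png

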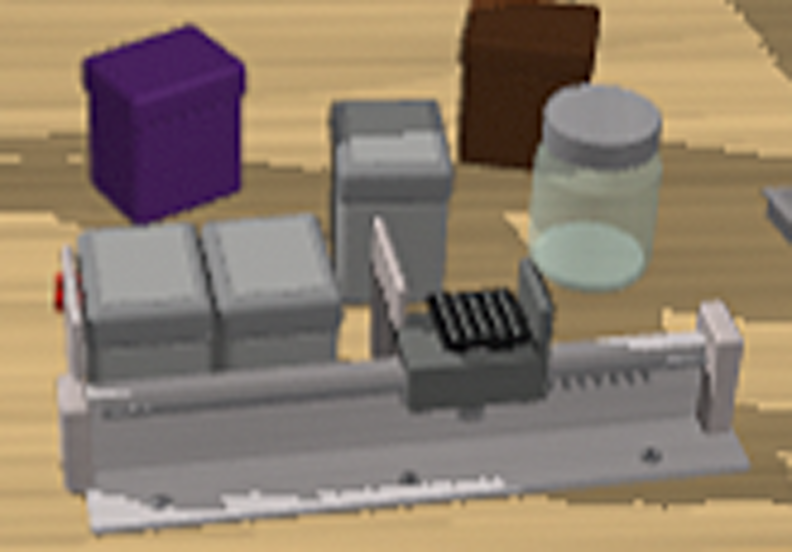

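Run:
```python
from h import *
def T(x,y,z): return at('top',215+x/4.8,155+y/4.8,z)
def S(x,y,z): return at('scene',270+x/4.8,195+y/4.8,z)
g={'A':([(592,130),(712,122),(728,282),(605,290)],.088),'B':([(457,143),(580,135),(592,290),(473,300)],.088),
'C':([(308,380),(440,380),(437,542),(308,542)],.088),'pad':([(268,105),(355,98),(360,185),(272,190)],.08),
'jaw':([(388,150),(408,305)],.088),'endplate':([(725,93),(742,245)],.088),'brk':([(40,145),(68,145),(82,230),(56,232)],.062),'thumb':([(246,97),(258,195)],.094),'jar':([(117,462)],.096),
'railbaseR':([(703,110),(703,60)],.003),'peg':([(580,420),(750,415),(750,452)],.01)}
for k,(p,z) in g.items():
    q=np.array([T(*c,z)[:2] for c in p]); print(k,np.round(q.mean(0),4),np.round(q,3).tolist())
print('scene')
g={'A':([(80,235),(195,225),(212,295),(92,305)],.088),'B':([(203,222),(315,215),(340,292),(222,300)],.088),
'C':([(332,102),(440,102),(450,180),(340,182)],.088),'pad':([(428,293),(510,290),(530,340),(445,350)],.08),'jar':([(602,120)],.096),
'jaw':([(375,222),(400,292)],.088),'thumb':([(527,260),(548,305)],.094)}
for k,(p,z) in g.items():
    q=np.array([S(*c,z)[:2] for c in p]); print(k,np.round(q.mean(0),4),np.round(q,3).tolist())
```

```text
A [ 0.6106 -0.0912] [[0.646, -0.061], [0.65, -0.115], [0.575, -0.122], [0.572, -0.067]]
B [ 0.6052 -0.0308] [[0.639, 0.0], [0.643, -0.055], [0.572, -0.061], [0.567, -0.007]]
C [0.4939 0.0365] [[0.53, 0.066], [0.53, 0.007], [0.458, 0.008], [0.458, 0.065]]
pad [0.6406 0.0662] [[0.659, 0.088], [0.663, 0.048], [0.622, 0.045], [0.619, 0.085]]
jaw [0.6001 0.0268] [[0.636, 0.032], [0.564, 0.022]]
endplate [ 0.6279 -0.1249] [[0.663, -0.121], [0.592, -0.128]]
brk [0.6243 0.1847] [[0.645, 0.196], [0.645, 0.182], [0.604, 0.174], [0.603, 0.187]]
thumb [0.6361 0.0929] [[0.659, 0.096], [0.613, 0.09]]
jar [0.4918 0.1492] [[0.492, 0.149]]
railbaseR [ 0.6922 -0.1189] [[0.679, -0.119], [0.705, -0.119]]
peg [ 0.5198 -0.112 ] [[0.524, -0.058], [0.527, -0.139], [0.509, -0.139]]
scene
A [ 0.6151 -0.0882] [[0.589, -0.12], [0.582, -0.064], [0.641, -0.057], [0.647, -0.113]]
B [ 0.6101 -0.028 ] [[0.58, -0.06], [0.575, -0.004], [0.64, 0.004], [0.645, -0.052]]
C [0.5071 0.0392] [[0.468, 0.011], [0.469, 0.069], [0.546, 0.066], [0.546, 0.01]]
pad [0.6518 0.0683] [[0.631, 0.047], [0.63, 0.086], [0.67, 0.09], [0.676, 0.05]]
jar [0.5027 0.1503] [[0.503, 0.15]]
jaw [0.6117 0.0285] [[0.582, 0.025], [0.641, 0.032]]
thumb [0.6434 0.0964] [[0.625, 0.094], [0.662, 0.099]]
```

```bash
cat >> h.py <<'E'
from scipy.spatial.transform import Rotation as Ro
def shift(P):
    o=arm.observe(); R=Ro.from_rotvec(o['tool_rot']).as_matrix()
    return np.round(R.T@(np.array(P)-o['position'])*1000,1)
E
python3 - <<'E'
from h import *
def T(x,y,z): return at('top',215+x/4.8,155+y/4.8,z)
def S(x,y,z): return at('scene',270+x/4.8,195+y/4.8,z)
for f,a,b,z in((S,(92,530),(745,468),.003),(T,(60,125),(700,60),.003),(S,(90,400),(395,365),.05),(S,(555,352),(705,338),.05)):
    d=f(*b,z)-f(*a,z); d*=np.sign(d[1]); print(np.degrees(np.arctan2(-d[0],d[1])),np.linalg.norm(d),f(*a,z),f(*b,z))
o=arm.observe();R=Ro.from_rotvec(o['tool_rot']);print(R.as_matrix().round(3))
R2=R*Ro.from_rotvec([0,0,np.radians(19.5)]);print(R2.as_matrix().round(3))
print(R2.as_matrix().T@(np.array([.6445,.0705,.16])-o['position'])*1000)
for n,u,v,z in(('purple',348,289,.08),('brown',250,303,.08)): print(n,at('top',u,v,z))
E
```

```text
6.248692148584336 0.3164334428963683 [ 0.70840624 -0.11429088  0.003     ] [0.6739643  0.20026258 0.003     ]
6.182842811240421 0.31764279615025376 [0.67078572 0.19820155 0.003     ] [ 0.70499637 -0.1175936   0.003     ]
8.799690873002026 0.14680348970299195 [ 0.67056954 -0.11447872  0.05      ] [0.64811146 0.03059677 0.05      ]
6.725994735877161 0.07553521458278248 [0.64028634 0.10877433 0.05      ] [0.63143956 0.18378969 0.05      ]
[[ 0.909  0.417 -0.   ]
 [ 0.417 -0.909  0.002]
 [ 0.    -0.002 -1.   ]]
[[ 0.996  0.089 -0.   ]
 [ 0.089 -0.996  0.002]
 [-0.    -0.002 -1.   ]]
[ 431.36072424 -624.72495422   71.21439797]
purple [ 0.41414497 -0.08124487  0.08      ]
brown [0.38359095 0.12606742 0.08      ]
```

Call:
carry_out:
  rows:
    - {"az":9.2,"x":10,"y":-10}
    - {"az":9.2,"x":20,"y":-20}
    - {"x":34,"y":-47}
    - {"x":34,"y":-47}
    - {"x":34,"y":-47}
    - {"x":34,"y":-47}
    - {"x":34,"y":-47}
    - {"x":34,"y":-47}
    - {"x":34,"y":-47}
    - {"x":34,"y":-47}
    - {"x":34,"y":-47}
    - {"x":34,"y":-47}
  hand: 0

```text
$.rows[0]: bad value
```

```bash
python3 -c "
from h import *
o=arm.observe();print(o['t'],o['position'],o['tool_rot'],o['finger_gap'],shift([.643,.0704,.13]))
print(Ro.from_rotvec(o['tool_rot']).as_matrix().round(3))"
```

```text
0.1 [ 0.27073394 -0.5903948   0.23029812] [-3.06765878e+00 -6.69638073e-01  1.36513581e-04] 0.9982761370472022 [ 613.7 -445.4  101.2]
[[ 0.909  0.417 -0.   ]
 [ 0.417 -0.909  0.002]
 [ 0.    -0.002 -1.   ]]
```

Call:
carry_out:
  rows:
    - {"x":10,"y":-10,"z":0,"ax":0,"ay":0,"az":9.2}
    - {"x":20,"y":-20,"z":0,"ax":0,"ay":0,"az":9.2}
    - {"x":34,"y":-47,"z":0,"ax":0,"ay":0,"az":0}
    - {"x":34,"y":-47,"z":0,"ax":0,"ay":0,"az":0}
    - {"x":34,"y":-47,"z":0,"ax":0,"ay":0,"az":0}
    - {"x":34,"y":-47,"z":0,"ax":0,"ay":0,"az":0}
    - {"x":34,"y":-47,"z":0,"ax":0,"ay":0,"az":0}
    - {"x":34,"y":-47,"z":0,"ax":0,"ay":0,"az":0}
    - {"x":34,"y":-47,"z":0,"ax":0,"ay":0,"az":0}
    - {"x":34,"y":-47,"z":0,"ax":0,"ay":0,"az":0}
    - {"x":34,"y":-47,"z":0,"ax":0,"ay":0,"az":0}
    - {"x":34,"y":-47,"z":0,"ax":0,"ay":0,"az":0}
  hand: 0

```text
t: 1.6
position: [0.5772, -0.0471, 0.231]
tool_rot: [-3.137, -0.171, 0.001]
contact_force: [0.3, -0.7, 0.1]
finger_gap: 0.002
```

```bash
python3 -c "
from h import *
o=arm.observe();print(o['t'],o['position'],o['tool_rot'],o['finger_gap'],shift([.643,.0704,.13]))
print(Ro.from_rotvec(o['tool_rot']).as_matrix().round(3))"
```

```text
1.6 [ 0.57722929 -0.04705385  0.23095085] [-3.13692221e+00 -1.70748302e-01  6.70341621e-04] 0.0017747929811585596 [  78.2 -109.6  100.9]
[[ 0.994  0.109 -0.   ]
 [ 0.109 -0.994  0.   ]
 [-0.    -0.    -1.   ]]
```

Call:
carry_out:
  rows:
    - {"x":30,"y":-40,"z":0,"ax":0,"ay":0,"az":0}
    - {"x":30,"y":-40,"z":20,"ax":0,"ay":0,"az":0}
    - {"x":18,"y":-30,"z":30,"ax":0,"ay":0,"az":0}
    - {"x":0,"y":0,"z":40,"ax":0,"ay":0,"az":0}
    - {"x":0,"y":0,"z":21,"ax":0,"ay":0,"az":0}
    - {"x":0,"y":0,"z":0,"ax":0,"ay":0,"az":0}

```text
t: 2.35
position: [0.641, 0.0686, 0.1183]
tool_rot: [-3.137, -0.17, 0.006]
contact_force: [-0.2, 0.2, -0.3]
finger_gap: 0.001
```

```bash
python3 -c "
from h import *
snap('scene','s1',(270,195,435,310),4.8)
o=arm.observe();print(o['t'],o['position'],o['contact_force'],proj('scene',o['position']))"
```

```text
2.4 [0.64228972 0.06842088 0.12033257] [ 0.85546019 -0.21630099  0.81702269] (np.float64(370.2639933965445), np.float64(244.09507231579224))
```

View pics/s1.png

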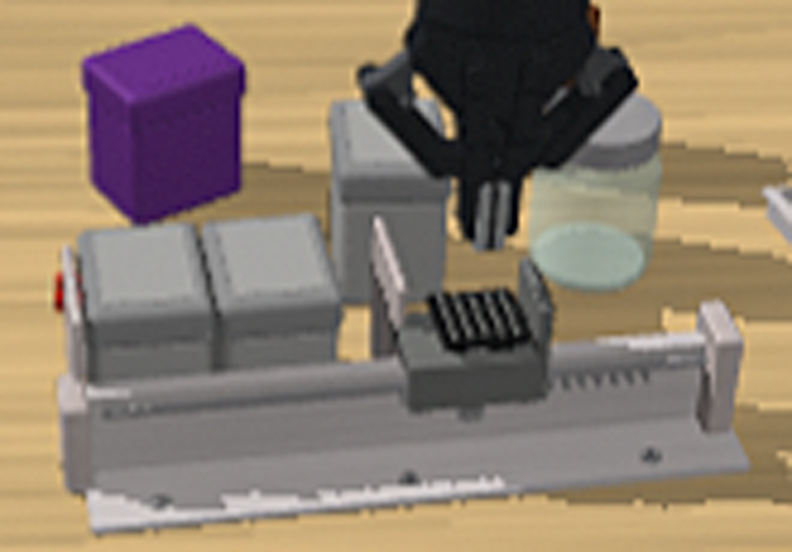

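TCP projects to crop (481,236) and the tip is seen at about (490,242). The fingers are therefore centred over the pad in y, and a few mm short in x. Next I press down.

Call:
carry_out:
  rows:
    - {"x":3,"y":0,"z":20,"ax":0,"ay":0,"az":0}
    - {"x":0,"y":0,"z":13,"ax":0,"ay":0,"az":0}
    - {"x":0,"y":0,"z":4,"ax":0,"ay":0,"az":0}
    - {"x":0,"y":0,"z":4,"ax":0,"ay":0,"az":0}
    - {"x":0,"y":0,"z":4,"ax":0,"ay":0,"az":0}
    - {"x":0,"y":0,"z":2,"ax":0,"ay":0,"az":0}
    - {"x":0,"y":0,"z":0,"ax":0,"ay":0,"az":0}

```text
t: 3.28
position: [0.6457, 0.0692, 0.074]
tool_rot: [3.137, 0.171, 0.001]
contact_force: [-0.8, -0.1, 4.8]
finger_gap: 0.002
```

Call:
carry_out:
  rows:
    - {"x":0,"y":0,"z":1.5,"ax":0,"ay":0,"az":0}
    - {"x":0,"y":-3,"z":0,"ax":0,"ay":0,"az":0}
    - {"x":0,"y":-4,"z":0,"ax":0,"ay":0,"az":0}
    - {"x":0,"y":-6,"z":0,"ax":0,"ay":0,"az":0}
    - {"x":0,"y":-8,"z":0,"ax":0,"ay":0,"az":0}
    - {"x":0,"y":-8,"z":0,"ax":0,"ay":0,"az":0}
    - {"x":0,"y":-8,"z":0,"ax":0,"ay":0,"az":0}
    - {"x":0,"y":-6,"z":0,"ax":0,"ay":0,"az":0}
    - {"x":0,"y":0,"z":0,"ax":0,"ay":0,"az":0}

```text
t: 4.4
position: [0.6409, 0.1127, 0.0721]
tool_rot: [-3.137, -0.171, -0.001]
contact_force: [-0.8, 0.0, 5.4]
finger_gap: -0.002
```

Call:
carry_out:
  rows:
    - {"x":0,"y":-6,"z":0,"ax":0,"ay":0,"az":0}
    - {"x":0,"y":-8,"z":0,"ax":0,"ay":0,"az":0}
    - {"x":0,"y":-8,"z":0,"ax":0,"ay":0,"az":0}
    - {"x":0,"y":-8,"z":0,"ax":0,"ay":0,"az":0}
    - {"x":0,"y":-5,"z":0,"ax":0,"ay":0,"az":0}
    - {"x":0,"y":-3,"z":0,"ax":0,"ay":0,"az":0}
    - {"x":0,"y":-2,"z":0,"ax":0,"ay":0,"az":0}
    - {"x":0,"y":0,"z":0,"ax":0,"ay":0,"az":0}

```text
t: 5.4
position: [0.6369, 0.1516, 0.0722]
tool_rot: [3.136, 0.171, 0.002]
contact_force: [-0.9, -2.7, 4.3]
finger_gap: -0.003
```

Call:
carry_out:
  rows:
    - {"x":0,"y":-2,"z":0,"ax":0,"ay":0,"az":0}
    - {"x":0,"y":-2,"z":0,"ax":0,"ay":0,"az":0}
    - {"x":0,"y":-2,"z":0,"ax":0,"ay":0,"az":0}
    - {"x":0,"y":0,"z":0,"ax":0,"ay":0,"az":0}

```text
t: 5.9
position: [0.6361, 0.1578, 0.0721]
tool_rot: [3.137, 0.171, 0.002]
contact_force: [1.0, -3.9, 5.0]
finger_gap: -0.003
```

Call:
carry_out:
  rows:
    - {"x":0,"y":-2,"z":0,"ax":0,"ay":0,"az":0}
    - {"x":0,"y":-1,"z":0,"ax":0,"ay":0,"az":0}
    - {"x":0,"y":0,"z":0,"ax":0,"ay":0,"az":0}

```text
t: 6.28
position: [0.636, 0.1588, 0.0721]
tool_rot: [3.133, 0.171, 0.001]
contact_force: [0.6, -10.2, 5.4]
finger_gap: 0.001
```

Call:
carry_out:
  rows:
    - {"x":0,"y":2,"z":0,"ax":0,"ay":0,"az":0}
    - {"x":0,"y":0,"z":-15,"ax":0,"ay":0,"az":0}
    - {"x":0,"y":0,"z":-43,"ax":0,"ay":0,"az":0}
    - {"x":-30,"y":15,"z":-40,"ax":0,"ay":0,"az":0}
    - {"x":-50,"y":25,"z":-20,"ax":0,"ay":0,"az":0}
    - {"x":-50,"y":25,"z":0,"ax":0,"ay":0,"az":0}
    - {"x":-50,"y":25,"z":0,"ax":0,"ay":0,"az":0}
    - {"x":-41,"y":17,"z":0,"ax":0,"ay":0,"az":0}
    - {"x":0,"y":0,"z":0,"ax":0,"ay":0,"az":0}
  hand: 25

```text
t: 7.4
position: [0.4249, 0.0286, 0.1881]
tool_rot: [-3.135, -0.167, 0.003]
contact_force: [0.3, 1.3, -0.4]
finger_gap: 0.295
```

```bash
python3 -c "
from h import *
snap('scene','s2',(270,195,435,310),4.8)
o=arm.observe();print(o['t'],o['position'],o['contact_force'],o['finger_gap'],shift([.428,.028,.04]))"
```

```text
7.45 [0.42645045 0.02880192 0.1889019 ] [1.16024187 0.14286294 0.14019437] 0.2937184412921678 [  1.5   1.2 148.9]
```

View pics/s2.png

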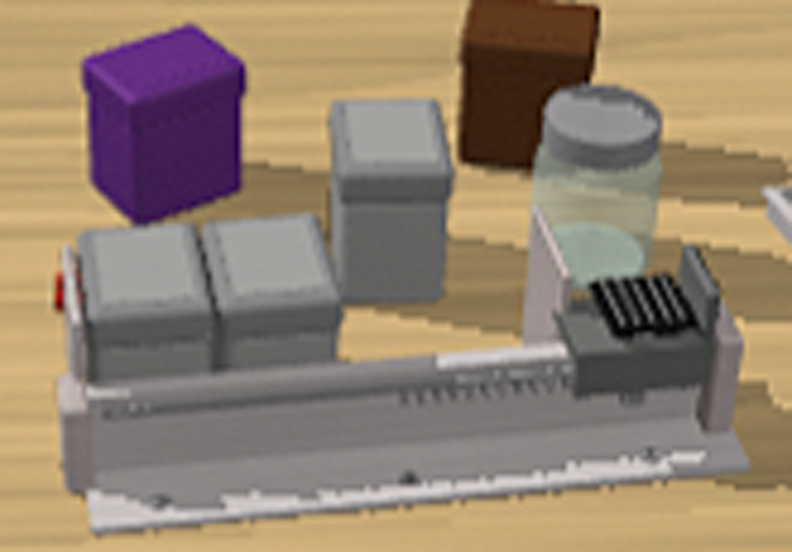

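The stop is fully open: saddle against the bracket at crop (715,350), jaw at (550,240). Tins and jar are undisturbed. Now I go down in front of the loose tin.

Call:
carry_out:
  rows:
    - {"x":0,"y":0,"z":40,"ax":0,"ay":0,"az":0}
    - {"x":0,"y":0,"z":50,"ax":0,"ay":0,"az":0}
    - {"x":0,"y":0,"z":40,"ax":0,"ay":0,"az":0}
    - {"x":0,"y":0,"z":19,"ax":0,"ay":0,"az":0}
    - {"x":0,"y":0,"z":0,"ax":0,"ay":0,"az":0}
    - {"x":6,"y":0,"z":0,"ax":0,"ay":0,"az":0}
    - {"x":5,"y":0,"z":0,"ax":0,"ay":0,"az":0}
    - {"x":4,"y":0,"z":0,"ax":0,"ay":0,"az":0}
    - {"x":4,"y":0,"z":0,"ax":0,"ay":0,"az":0}
    - {"x":4,"y":0,"z":0,"ax":0,"ay":0,"az":0}
    - {"x":4,"y":0,"z":0,"ax":0,"ay":0,"az":0}
    - {"x":4,"y":0,"z":0,"ax":0,"ay":0,"az":0}

```text
t: 8.95
position: [0.4583, 0.0318, 0.0407]
tool_rot: [-3.137, -0.171, 0.001]
contact_force: [-2.4, -0.3, 1.4]
finger_gap: 0.292
```

Call:
carry_out:
  rows:
    - {"x":5,"y":0,"z":0,"ax":0,"ay":0,"az":0}
    - {"x":6,"y":0,"z":0,"ax":0,"ay":0,"az":0}
    - {"x":6,"y":0,"z":0,"ax":0,"ay":0,"az":0}
    - {"x":6,"y":0,"z":0,"ax":0,"ay":0,"az":0}
    - {"x":6,"y":0,"z":0,"ax":0,"ay":0,"az":0}
    - {"x":6,"y":0,"z":0,"ax":0,"ay":0,"az":0}
    - {"x":0,"y":0,"z":0,"ax":0,"ay":0,"az":0}

```text
t: 9.82
position: [0.4938, 0.0355, 0.0409]
tool_rot: [3.137, 0.171, 0.001]
contact_force: [-0.4, -0.0, 0.6]
finger_gap: 0.293
```

```bash
python3 -c "
from h import *
snap('top','t3',(215,155,380,280),4.8)
o=arm.observe();print(o['t'],o['position'],o['contact_force'])"
```

```text
9.875 [0.49346324 0.035478   0.04082038] [-0.49577012 -0.12155749  0.07710775]
```

View pics/t3.png

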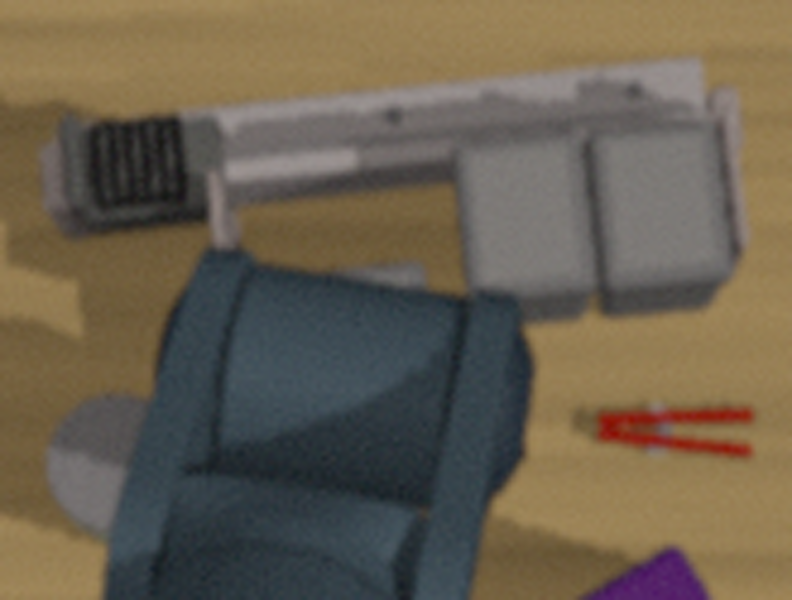

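The arm hides most of it, but the tin's back shows at (340–425,265), clear of tin_b (460+) and of the jaw (235). I keep pushing.

Call:
carry_out:
  rows:
    - {"x":5,"y":0,"z":0,"ax":0,"ay":0,"az":0}
    - {"x":6,"y":0,"z":0,"ax":0,"ay":0,"az":0}
    - {"x":6,"y":0,"z":0,"ax":0,"ay":0,"az":0}
    - {"x":6,"y":0,"z":0,"ax":0,"ay":0,"az":0}
    - {"x":6,"y":0,"z":0,"ax":0,"ay":0,"az":0}
    - {"x":6,"y":0,"z":0,"ax":0,"ay":0,"az":0}
    - {"x":5,"y":0,"z":0,"ax":0,"ay":0,"az":0}
    - {"x":4,"y":0,"z":0,"ax":0,"ay":0,"az":0}
    - {"x":3,"y":0,"z":0,"ax":0,"ay":0,"az":0}
    - {"x":0,"y":0,"z":0,"ax":0,"ay":0,"az":0}

```text
t: 11.12
position: [0.5401, 0.0406, 0.0408]
tool_rot: [3.137, 0.171, 0.001]
contact_force: [-1.2, 0.1, -0.1]
finger_gap: 0.29
```

Call:
carry_out:
  rows:
    - {"x":2,"y":0,"z":0,"ax":0,"ay":0,"az":0}
    - {"x":2,"y":0,"z":0,"ax":0,"ay":0,"az":0}
    - {"x":2,"y":0,"z":0,"ax":0,"ay":0,"az":0}
    - {"x":1,"y":0,"z":0,"ax":0,"ay":0,"az":0}
    - {"x":0,"y":0,"z":0,"ax":0,"ay":0,"az":0}

```text
t: 11.75
position: [0.547, 0.0414, 0.0408]
tool_rot: [-3.137, -0.171, -0.001]
contact_force: [-0.8, -0.4, 1.2]
finger_gap: 0.293
```

Call:
carry_out:
  rows:
    - {"x":1,"y":0,"z":0,"ax":0,"ay":0,"az":0}
    - {"x":1,"y":0,"z":0,"ax":0,"ay":0,"az":0}
    - {"x":1,"y":0,"z":0,"ax":0,"ay":0,"az":0}
    - {"x":0,"y":0,"z":0,"ax":0,"ay":0,"az":0}

```text
t: 12.25
position: [0.5499, 0.0417, 0.0408]
tool_rot: [-3.137, -0.171, -0.0]
contact_force: [-1.4, -1.3, 0.7]
finger_gap: 0.293
```

Call:
carry_out:
  rows:
    - {"x":1,"y":0,"z":0,"ax":0,"ay":0,"az":0}
    - {"x":1,"y":0,"z":0,"ax":0,"ay":0,"az":0}
    - {"x":1,"y":0,"z":0,"ax":0,"ay":0,"az":0}
    - {"x":0,"y":0,"z":0,"ax":0,"ay":0,"az":0}

```text
t: 12.75
position: [0.5501, 0.042, 0.04]
tool_rot: [-3.137, -0.171, 0.011]
contact_force: [-11.7, -1.4, 6.1]
finger_gap: 0.287
```

Call:
carry_out:
  rows:
    - {"x":-5,"y":0,"z":0,"ax":0,"ay":0,"az":0}
    - {"x":-20,"y":0,"z":0,"ax":0,"ay":0,"az":0}
    - {"x":-5,"y":0,"z":-40,"ax":0,"ay":0,"az":0}
    - {"x":0,"y":0,"z":-50,"ax":0,"ay":0,"az":0}
    - {"x":10,"y":-15,"z":-45,"ax":0,"ay":0,"az":0}
    - {"x":35,"y":-40,"z":0,"ax":0,"ay":0,"az":0}
    - {"x":35,"y":-45,"z":0,"ax":0,"ay":0,"az":0}
    - {"x":35,"y":-40,"z":0,"ax":0,"ay":0,"az":0}
    - {"x":12,"y":-14,"z":0,"ax":0,"ay":0,"az":0}
    - {"x":0,"y":0,"z":0,"ax":0,"ay":0,"az":0}

```text
t: 14.0
position: [0.6331, 0.2067, 0.1758]
tool_rot: [-3.137, -0.173, -0.002]
contact_force: [0.9, -0.4, -0.4]
finger_gap: 0.291
```

Call:
carry_out:
  rows:
    - {"x":0,"y":0,"z":0,"ax":0,"ay":0,"az":0}
    - {"x":0,"y":0,"z":20,"ax":0,"ay":0,"az":0}
    - {"x":0,"y":0,"z":30,"ax":0,"ay":0,"az":0}
  hand: 0

```text
t: 14.38
position: [0.6327, 0.2048, 0.1253]
tool_rot: [-3.137, -0.169, -0.003]
contact_force: [-0.9, 0.2, 0.4]
finger_gap: 0.002
```

```bash
python3 -c "
from h import *
snap('scene','s4',(270,195,435,310),4.8)
o=arm.observe();print(o['t'],o['position'],o['contact_force'],o['finger_gap'],shift([.629,.2057,.077]),proj('scene',o['position']))"
```

```text
14.425 [0.62919307 0.20421193 0.11930527] [-2.34542386 -0.39826145 -3.48091235] -0.0010244245196397073 [ 0.3 -1.5 42.3] (np.float64(429.08814757354617), np.float64(240.21078816763995))
```

View pics/s4.png

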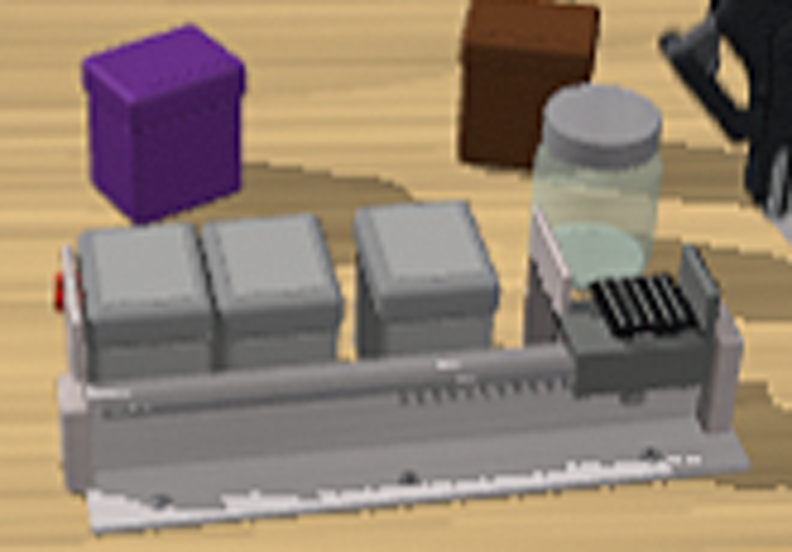

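Tin_c stands upright in the bay, in line with the others at crop (430,280), with a ~17 mm gap to tin_b. The fingers are outside the thumb wall. Next I lower them and close the stop.

Call:
carry_out:
  rows:
    - {"x":0,"y":-1,"z":20,"ax":0,"ay":0,"az":0}
    - {"x":0,"y":0,"z":15,"ax":0,"ay":0,"az":0}
    - {"x":0,"y":0,"z":7,"ax":0,"ay":0,"az":0}
    - {"x":0,"y":0,"z":0,"ax":0,"ay":0,"az":0}
    - {"x":0,"y":4,"z":0,"ax":0,"ay":0,"az":0}
    - {"x":0,"y":4,"z":0,"ax":0,"ay":0,"az":0}
    - {"x":0,"y":4,"z":0,"ax":0,"ay":0,"az":0}
    - {"x":0,"y":4,"z":0,"ax":0,"ay":0,"az":0}
    - {"x":0,"y":4,"z":0,"ax":0,"ay":0,"az":0}
    - {"x":0,"y":0,"z":0,"ax":0,"ay":0,"az":0}

```text
t: 15.68
position: [0.6347, 0.1873, 0.0841]
tool_rot: [-3.135, -0.17, -0.001]
contact_force: [-0.4, 4.2, 1.0]
finger_gap: -0.002
```

Call:
carry_out:
  rows:
    - {"x":0,"y":0,"z":5,"ax":0,"ay":0,"az":0}
    - {"x":0,"y":4,"z":0,"ax":0,"ay":0,"az":0}
    - {"x":0,"y":4,"z":0,"ax":0,"ay":0,"az":0}
    - {"x":0,"y":4,"z":0,"ax":0,"ay":0,"az":0}
    - {"x":0,"y":4,"z":0,"ax":0,"ay":0,"az":0}
    - {"x":0,"y":4,"z":0,"ax":0,"ay":0,"az":0}
    - {"x":0,"y":0,"z":0,"ax":0,"ay":0,"az":0}

```text
t: 16.55
position: [0.6372, 0.1677, 0.0795]
tool_rot: [-3.136, -0.172, -0.003]
contact_force: [0.7, 0.4, -0.2]
finger_gap: 0.002
```

Call:
carry_out:
  rows:
    - {"x":0,"y":3,"z":0,"ax":0,"ay":0,"az":0}
    - {"x":0,"y":3,"z":0,"ax":0,"ay":0,"az":0}
    - {"x":0,"y":3,"z":0,"ax":0,"ay":0,"az":0}
    - {"x":0,"y":3,"z":0,"ax":0,"ay":0,"az":0}
    - {"x":0,"y":3,"z":0,"ax":0,"ay":0,"az":0}
    - {"x":0,"y":2,"z":0,"ax":0,"ay":0,"az":0}
    - {"x":0,"y":0,"z":0,"ax":0,"ay":0,"az":0}

```text
t: 17.42
position: [0.6387, 0.1509, 0.0791]
tool_rot: [-3.136, -0.171, -0.001]
contact_force: [0.2, 4.7, 2.7]
finger_gap: -0.003
```

Call:
carry_out:
  rows:
    - {"x":0,"y":1,"z":0,"ax":0,"ay":0,"az":0}
    - {"x":0,"y":1,"z":0,"ax":0,"ay":0,"az":0}
    - {"x":0,"y":1,"z":0,"ax":0,"ay":0,"az":0}
    - {"x":0,"y":0,"z":0,"ax":0,"ay":0,"az":0}

```text
t: 17.92
position: [0.639, 0.1483, 0.0791]
tool_rot: [-3.134, -0.17, -0.001]
contact_force: [-0.3, 8.9, 1.6]
finger_gap: -0.001
```

Call:
carry_out:
  rows:
    - {"x":0,"y":1,"z":0,"ax":0,"ay":0,"az":0}
    - {"x":0,"y":1,"z":0,"ax":0,"ay":0,"az":0}
    - {"x":0,"y":0,"z":0,"ax":0,"ay":0,"az":0}

```text
t: 18.3
position: [0.6392, 0.147, 0.0791]
tool_rot: [-3.133, -0.17, -0.001]
contact_force: [-0.6, 11.0, 3.0]
finger_gap: 0.002
```

Call:
carry_out:
  rows:
    - {"x":0,"y":1,"z":0,"ax":0,"ay":0,"az":0}
    - {"x":0,"y":1,"z":0,"ax":0,"ay":0,"az":0}
    - {"x":0,"y":0,"z":0,"ax":0,"ay":0,"az":0}

```text
t: 18.68
position: [0.6393, 0.1461, 0.0792]
tool_rot: [-3.131, -0.17, -0.002]
contact_force: [0.3, 15.8, 3.0]
finger_gap: 0.002
```

```bash
python3 -c "
from h import *
snap('scene','s5',(270,195,435,310),4.8)
o=arm.observe();print(o['t'],o['position'],o['contact_force'])"
```

```text
18.725 [0.63926958 0.14608882 0.0791578 ] [-0.23234301 14.97824247  3.15174584]
```

View pics/s5.png

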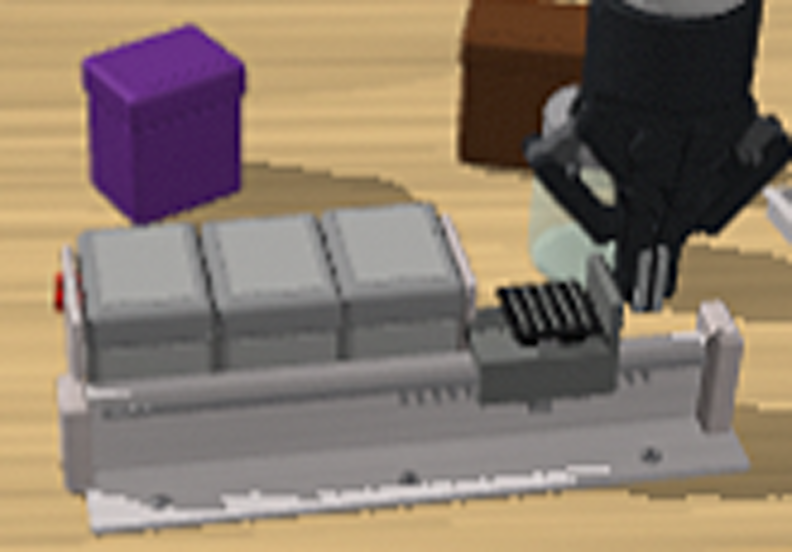

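The jaw sits against tin_c at crop (455,255), and all three tins are touching and in line. Force rose to 15 N with little motion, so the row is packed. I back off, rise clear and check.

Call:
carry_out:
  rows:
    - {"x":0,"y":-4,"z":0,"ax":0,"ay":0,"az":0}
    - {"x":0,"y":-15,"z":0,"ax":0,"ay":0,"az":0}
    - {"x":0,"y":0,"z":-40,"ax":0,"ay":0,"az":0}
    - {"x":0,"y":0,"z":-50,"ax":0,"ay":0,"az":0}
    - {"x":-30,"y":-40,"z":-30,"ax":0,"ay":0,"az":0}
    - {"x":-30,"y":-50,"z":0,"ax":0,"ay":0,"az":0}
    - {"x":-30,"y":-50,"z":0,"ax":0,"ay":0,"az":0}
    - {"x":-30,"y":-50,"z":0,"ax":0,"ay":0,"az":0}
    - {"x":-30,"y":-50,"z":0,"ax":0,"ay":0,"az":0}
    - {"x":0,"y":0,"z":0,"ax":0,"ay":0,"az":0}

```text
t: 19.98
position: [0.4594, 0.3864, 0.1983]
tool_rot: [3.135, 0.179, -0.002]
contact_force: [0.4, 0.2, -0.5]
finger_gap: 0.002
```

```bash
python3 -c "
from h import *
snap('top','t6',(215,155,380,280),4.8);snap('scene','s6',(270,195,435,310),4.8)
a=cv2.imread('pics/t6.png');b=cv2.imread('pics/s6.png')
cv2.imwrite('pics/c6.png',cv2.resize(np.vstack([a,b[:,:a.shape[1]]]),None,fx=.52,fy=.52,interpolation=cv2.INTER_AREA))
o=arm.observe();print(o['t'],o['position'],o['contact_force'])"
```

```text
20.075 [0.46181889 0.384081   0.19839363] [ 0.21550377  0.40656762 -0.12635746]
```

View pics/t6.png

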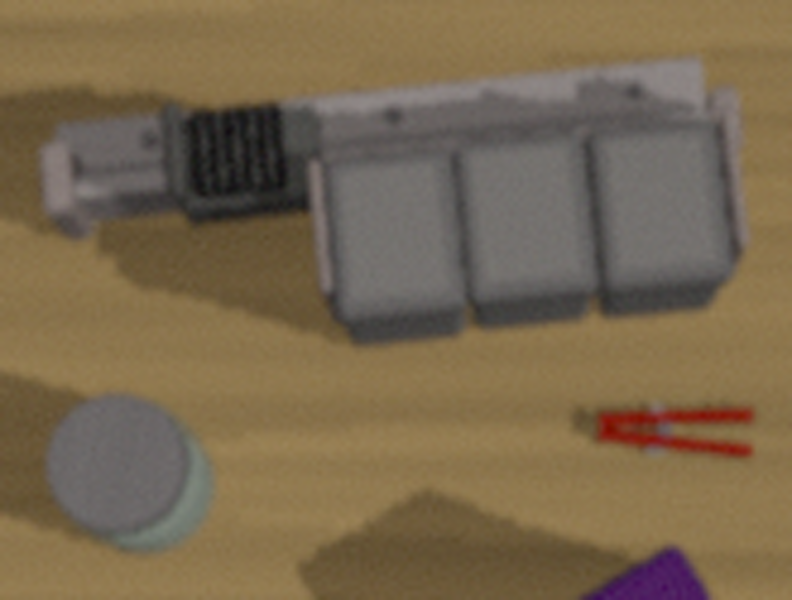

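View pics/s6.png

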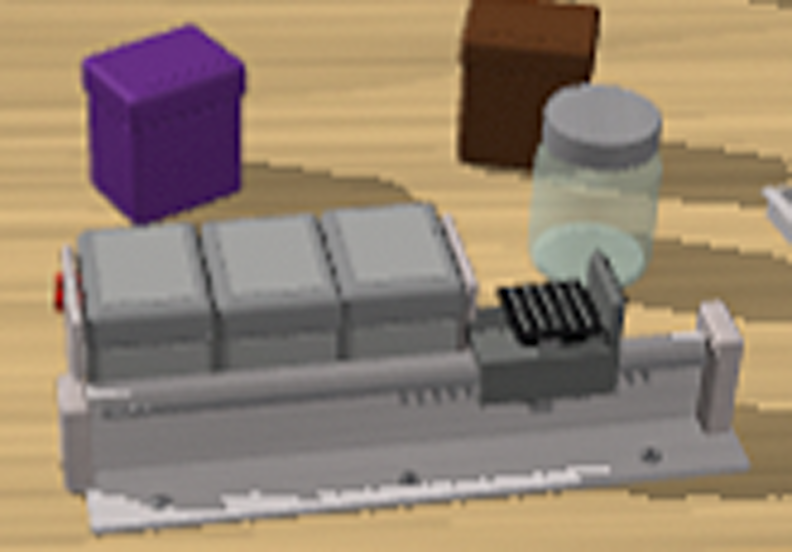

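All three tins stand touching and in line, and the jaw (crop 312–330 in the top view) rests on tin_c. Jar, peg and purple box are unmoved and the arm is clear, so I hand in.

```bash
python3 -c "
from h import *
print(arm.hand_in())"
```

```text
the job is handed in; nothing more can be done
None
```

The job is done and handed in at about 20 s of the 54 s allowed. All three tins stand upright in the row, with the stop pushed up against them.

- **Opening the stop:** I pressed the release pad down about 8 mm, which took about 5 N. Keeping it down, I pushed the thumb wall until the stop met its end bracket, where the push rose to 10 N. A picture then showed it fully open.
- **Pushing in the loose tin:** I pushed it straight in with two fingers until its back met the rail. The force rose to about 12 N and it stopped within about 1 mm of where I expected.
- **Closing the stop:** I pushed the outer side of the thumb wall until the row was packed. The force reached about 15 N with almost no further movement.

With the arm clear, the last two pictures showed the tins touching and in line and the jaw plate against the third tin. The jar, peg, purple box and brown box were where they had been. I did not look again at the tray, brush, torch or clock, but the arm never went down near them.

Nothing failed. The two cameras disagreed by up to about 13 mm in x and 3 mm in y. I averaged their readings and relied on the contact forces for each final position.

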